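# Find the warped wall tile and slide it out

### The arm

A 6-joint arm with a two-finger parallel gripper is mounted at the origin on the work surface. World frame = base frame: x ahead of the robot, y to its left, z up, the work surface at z = 0. Lengths are in m, angles in degrees, forces in N, time in s.
With the tool pointing down it reaches from about 0.25 to 0.725 m from the base axis. Payload 4 kg.
Tool frame: the origin (TCP) lies between the finger pads; the fingertips stand 22 mm ahead of it and the grasp point (between the pads) lies 3 mm ahead of it; z points along the fingers, y is the line along which they close (so a half turn about z gives the same grasp; the last joint's range is limited). The gripper opens to 85 mm and grips with 20 to 120 N. Pads are 22 mm wide; open, the fingers measure 114 mm over their backs; the gripper's body (76 mm by 85 mm) begins 54 mm behind the grasp point. The pads swing forward as they close: fully open they stand 13 mm farther back than shut.
Start: joints at [-69.729, 13.785, 0.286, 76.501, 0, 90], TCP at [0.173, -0.469, 0.253] pointing down, gripper open.
Joint ranges: [-155.79, 155.79], [-60.16, 107.12], [-62.33, 73.08], [-114, 123.19], [-81.49, 82.49], [-180, 180]. Speed limits (degrees/s): [159.86, 159.86, 180, 180, 180, 180].

### API

Orientations are given as a 3x3 rotation matrix whose columns are the frame's x, y, z axes.
In Python, from cell import bot gives the robot as it stands. The module is installed in compiled form; this text tells all that it offers.
- The arm moves only by the tool jog_arm, never from a script. Its argument "plan" is a list that holds one entry, the list of rows, each a list of 6 numbers: the shift along the tool's x, y, z normalised to -1 to 1, where 1 is 2 cm, then the turn, a rotation vector about the tool's x, y, z normalised to -1 to 1, where 1 is 180 degrees. A call has 1 to 10 rows; each row shifts and turns the commanded pose from where the row before left it, along the tool's axes as they then stand; what a row does not reach is not made up. A row lasts 1/12 s, in which the tool goes at most 41.7 mm and 7.16 degrees, less where a joint would pass 70% of its speed; a pose out of reach is approached as far as the arm can. A call with a number of a shift or a turn outside -1 to 1 is refused whole. A call with a gripper value outside its range is refused whole. "hand" is the closure, from 0 (fully open) to 1 (shut), set as the call begins (left out, the last holds). The fingers move at their own pace and stop on an object; "grip_force" is the grip in N (left out, the last holds). Time passes only in rows, so rows that do not move let the fingers close. It gives the time, the measured TCP pose, the force, the opening and the grip force at its end, in the units of the state.
- bot.get_obs(): the state, without advancing time (a new reading comes with each control period).
- bot.get_image(name): name is "scene" or "top" or "wrist"; returns (picture, depth): 400x640x3 uint8, red, green, blue; 400x640 float32, m along the optical axis (not along the pixel's ray), 0 where there is no reading.
- bot.get_calibration(name): a dict with "fovy" (degrees; the focal length in pixels is half the picture's height over the tangent of half this angle, whatever the lens; pixels are square), "cx", "cy" (the principal point, pixels), "k1" (the pictures are not rectified: a ray, as slopes to the right and down, at radius r is drawn at 1 + k1 r^2 times it, then the intrinsics apply), "extrinsics" (4x4, takes a point from camera to world coordinates); the wrist camera has in their place "tool_from_camera" (4x4, takes a point from camera to tool coordinates, whose origin is the TCP and whose axes are the flange's). Camera axes: x right, y up, looking along -z (the intrinsics and any distortion apply to the point x, -y, -z); pixel columns grow to the right and rows downward; lengths in m; the calibration is good to about 2 mm. A picture is of the moment at which its call begins: read the wrist's pose just before it. get_calibration takes no time and is no camera call.
- bot.sign_off(): hands the job in; it is judged then, once.
The state is a dict: "clock": time; "joints": joint angles; "dq": joint speeds; "joint_efforts": joint torques, N m; "tcp_pos": TCP position; "tcp_rot": TCP orientation; "wrist_force": force on the tool from outside, world axes, zero at the start; "wrist_torque": the same for the moment, N m; "grip_width": finger opening in m; "grasp_force": force on a finger pad.
Only numpy, scipy, OpenCV 4.12 (cv2) and the standard library are available. Lean on these libraries where they do the work, as an engineer would, in place of code of your own. Each camera call takes 0.05 s, during which the arm holds its last target. There are 200 camera calls.

### The job

We are checking wall tiles on the flat granite slab: lay the tile that is on the pack down on the clear part of the slab with the other two, let go, and then press on the corners of the tiles with a fingertip to find the one that rocks. Slide that one off the edge of the slab into the cardboard reject tray so that it lies flat inside, and leave the two sound tiles flat on the slab. Set tiles down rather than dropping them, and leave the jar and the tape measure where they are.

Things in the scene. Friction and masses are not known exactly. Their poses are not given: they have to be found in the camera images.
- tile_a: One of three like-looking wall tiles, 65 mm (x) by 200 mm (y), 9 mm thick, white glaze on top, red-brown clay below, about 0.26 kg. Origin: centre of the underside; y runs along its length, z up. One of the three, never told which, is twisted and rocks on a flat surface. Two tiles start on the slab, the third on the pack, in any order.
- tile_b: One of three like-looking wall tiles, 65 mm (x) by 200 mm (y), 9 mm thick, white glaze on top, red-brown clay below, about 0.26 kg. Origin: centre of the underside; y runs along its length, z up. One of the three, never told which, is twisted and rocks on a flat surface. Two tiles start on the slab, the third on the pack, in any order.
- tile_c: One of three like-looking wall tiles, 65 mm (x) by 200 mm (y), 9 mm thick, white glaze on top, red-brown clay below, about 0.26 kg. Origin: centre of the underside; y runs along its length, z up. One of the three, never told which, is twisted and rocks on a flat surface. Two tiles start on the slab, the third on the pack, in any order.
- slab: Flat dark granite offcut, fixed, 310 mm (x) by 260 mm (y), 20 mm thick, level. Origin: centre of its underside, on the table. Two tiles lie on it about parallel to its y, near x = 0 and near x = -0.10 m in its frame; the strip away from the robot is clear. A tile slides on it under 1 to 3 N.
- slab_clear (a point): The middle of the clear strip on the slab's top face, at x = +0.10 m, y = 0, z = 0.02 m in the slab's frame (same axes): there is room here for the third tile, parallel to the slab's y.
- slab_top (a point): Centre of the slab's top face. On it the twisted tile stands on three corners with the fourth about 4 mm clear; 1 N pressed down 15 mm in from both edges of that corner sinks it 2 to 3 mm there (0.065 rad, nearly all about its y axis) and lifts the far corner; let go, it drops back. Its other corners, and sound tiles, give under 0.7 mm. Which corner is the raised one is not told.
- pack: Opened pack of tiles, fixed, 197 mm (x) by 200 mm (y), 20 mm high with a brown card on top, on which one loose tile lies along y, near the middle. It stands beside the slab on the left (+y) or the right (-y). Origin: centre of its underside.
- reject_tray: Shallow open cardboard tray, fixed, empty, outside 330 mm (x) by 250 mm (y), walls and floor 3 mm, rim 15 mm above the table, 5 mm below the slab's top. It lies 5 to 10 mm off the slab's +y or -y edge (the pack is at the other), parallel to it. A tile slid lengthwise over that edge drops in once its tail has passed the rim. Origin: centre of its underside.
- jar: A closed glass jar with a red cap, 74 mm wide, 110 mm high, between the robot and the slab on the left or the right, loose; not part of the job. Origin: centre of its underside.
- tape: An orange tape measure, 70 by 34 mm, 62 mm high, between the robot and the slab on the other side from the jar, loose; not part of the job. Origin: centre of its underside.

How it is judged:
By the outcome, as a careful person would: the job done as asked, in the order asked, and still so for the second after the job is handed in, with the robot touching nothing.
It also fails if it takes over 72 s, if anything falls off the work surface, if the arm or the gripper's body presses on something with over 40 N, if the wrist force passes 120 N, or if a joint passes its speed limit or range.

## Working session

There is one attempt and no reset: what is moved stays moved. The work goes in short steps, Python scripts to look and compute and a tool call to move; the robot and the scene stay as the last step left them, time stands still between calls to the robot, and variables do not carry over. Pictures are saved under pics/ and viewed, at most 10 in all, crops included, and the job is handed in when it is done.

Besides the shell and the picture viewer there is one more tool, called by a JSON object that holds its "fn" and its "kwargs". jog_arm: Moves the arm, as the interface text tells. Scaled input: -1 to 1 covers 2 cm each way for a shift and 180 degrees each way for a turn. Its arguments: {"type":"object","properties":{"plan":{"type":"array"},"hand":{"type":"number"},"grip_force":{"type":"number"}},"required":["plan"]}

```bash
mkdir -p pics; cat > h.py <<'E'
import numpy as np, cv2
from cell import bot
def K(n):
    c=bot.get_calibration(n); f=200/np.tan(np.radians(c['fovy'])/2); return c,f
def pose(n,obs=None):
    c,_=K(n)
    if n!='wrist': return np.array(c['extrinsics'])
    o=obs or bot.get_obs(); T=np.eye(4); T[:3,:3]=o['tcp_rot']; T[:3,3]=o['tcp_pos']
    return T@np.array(c['tool_from_camera'])
def rays(n,uv):
    c,f=K(n); uv=np.atleast_2d(uv).astype(float)
    k=np.array([[f,0,c['cx']],[0,f,c['cy']],[0,0,1]])
    d=cv2.undistortPoints(uv.reshape(-1,1,2),k,np.array([c['k1'],0,0,0.])).reshape(-1,2)
    return np.c_[d[:,0],-d[:,1],-np.ones(len(d))]
def plane(n,uv,z,T):
    d=rays(n,uv)@T[:3,:3].T; o=T[:3,3]
    return o+d*((z-o[2])/d[:,2])[:,None]
def dep(n,uv,depth,T):
    uv=np.atleast_2d(uv).astype(int); d=rays(n,uv)*depth[uv[:,1],uv[:,0]][:,None]
    return d@T[:3,:3].T+T[:3,3]
E
python3 - <<'E'
from h import *
o=bot.get_obs(); print(o)
for n in('scene','top'):
    p,d=bot.get_image(n); cv2.imwrite(f'pics/{n}0.png',p[:,:,::-1]); np.save(f'pics/{n}0.npy',d)
print(bot.get_calibration('top'),bot.get_calibration('wrist'))
E
```

```text
{'clock': 0.0, 'joints': array([-6.97292078e+01,  1.38323599e+01,  2.13132999e-01,  7.65000980e+01,
       -5.66292628e-05,  9.00004330e+01]), 'dq': array([-0.04885502,  0.08610025, -0.01457805,  0.03830193,  0.0242961 ,
       -0.04436202]), 'joint_efforts': array([ 1.05229479e-03, -3.72318041e+01,  2.52407509e+01,  1.69137883e-02,
        2.87969206e-04, -1.91603490e-06]), 'tcp_pos': array([ 0.17302749, -0.4684887 ,  0.25240761]), 'tcp_rot': array([[ 9.38068288e-01,  3.46449657e-01, -7.22463015e-04],
       [ 3.46450410e-01, -9.38066255e-01,  1.95328256e-03],
       [-1.00410236e-06, -2.08261003e-03, -9.99997831e-01]]), 'wrist_force': array([0.68020177, 0.65560439, 0.04202578]), 'wrist_torque': array([-0.00871335,  0.0071988 ,  0.04273452]), 'grasp_force': 0.0, 'grip_width': 0.08532056496418537}
{'fovy': 54.26180610653309, 'cx': 315.8830009642097, 'cy': 189.84584724698328, 'k1': -0.05565169588109258, 'extrinsics': array([[-0.00937871,  0.99094279, -0.13395679,  0.3805017 ],
       [-0.99987994, -0.00764102,  0.01348021,  0.00422615],
       [ 0.01233455,  0.13406713,  0.99089549,  0.97890176],
       [ 0.        ,  0.        ,  0.        ,  1.        ]])} {'fovy': 66.64855438908823, 'cx': 317.3436047814831, 'cy': 201.16037720552958, 'k1': 0.020658198002552742, 'tool_from_camera': array([[ 5.92674642e-04,  9.57452926e-01,  2.88588883e-01,
         7.25047542e-02],
       [ 9.99999807e-01, -5.13349821e-04, -3.50554874e-04,
        -1.02791491e-03],
       [-1.87492738e-04,  2.88589035e-01, -9.57453045e-01,
        -1.20655770e-01],
       [ 0.00000000e+00,  0.00000000e+00,  0.00000000e+00,
         1.00000000e+00]])}
```

View pics/top0.png

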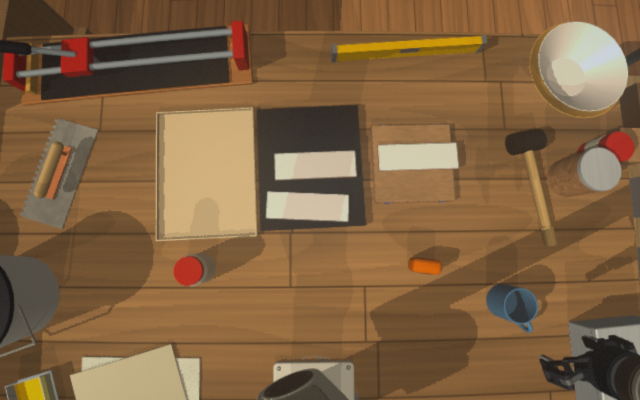

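View pics/scene0.png

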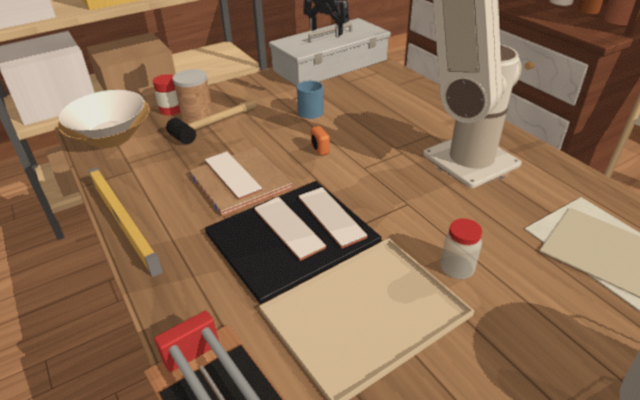

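The top view shows the tray at (206,173) on +y, the slab at (311,167) with tiles at (315,165) and (308,206), and the pack at (414,162) with its tile at (417,157). The jar is at (190,270) and the tape at (426,267). The scene view agrees.

```bash
python3 - <<'E'
from h import *
p=cv2.imread('pics/top0.png'); d=np.load('pics/top0.npy'); T=pose('top')
hsv=cv2.cvtColor(p,cv2.COLOR_BGR2HSV)
roi=np.zeros(p.shape[:2],np.uint8); roi[95:245,255:465]=1
def rep(m,z,mn):
    m=cv2.morphologyEx((m*roi).astype(np.uint8),cv2.MORPH_OPEN,np.ones((3,3)))
    cs,_=cv2.findContours(m,0,cv2.CHAIN_APPROX_NONE)
    for c in cs:
        if cv2.contourArea(c)<mn: continue
        P=plane('top',c.reshape(-1,2),z,T)
        r=cv2.minAreaRect((P[:,:2]*1000).astype(np.float32)); b=cv2.boxPoints(r)
        mk=np.zeros_like(roi); cv2.drawContours(mk,[c],-1,1,-1); mk=cv2.erode(mk,np.ones((5,5)))
        vv,uu=np.nonzero(mk); zz=dep('top',np.c_[uu,vv],d,T)[:,2]
        print(cv2.boundingRect(c),np.round(r[0],1),np.round(r[1],1),round(r[2],2),'z',np.round(np.median(zz),4),np.round(b,0).tolist())
white=((hsv[:,:,1]<60)&(hsv[:,:,2]>150))
print('tiles');rep(white,0.029,500)
dark=(hsv[:,:,2]<60)|((white)&(np.arange(640)[None]<365))
print('slab');rep(dark,0.02,5000)
roi[:]=0; roi[95:250,145:262]=1
print('tray');rep((hsv[:,:,2]>140)&(hsv[:,:,1]<120)&(hsv[:,:,1]>40),0.015,5000)
roi[:]=0; roi[110:210,366:465]=1
hs=hsv[115:210,370:460]; print(hsv[190,400],hsv[173,200],hsv[165,315],hsv[205,308],hsv[157,417],hsv[140,300])
c=[[189,271],[426,267]]; print(dep('top',c,d,T))
E
```

```text
tiles
(266, 192, 82, 29) [469.5  13.9] [198.4  64.7] 87.23 z 0.0283 [[432.0, -84.0], [497.0, -87.0], [507.0, 111.0], [442.0, 115.0]]
(275, 151, 81, 29) [571.7  -6.7] [ 65.5 199.1] 1.87 z 0.0293 [[536.0, 92.0], [542.0, -107.0], [608.0, -105.0], [601.0, 94.0]]
(378, 143, 81, 28) [ 592.2 -265.4] [ 65.9 200.2] 1.68 z 0.0279 [[556.0, -166.0], [562.0, -366.0], [628.0, -365.0], [622.0, -164.0]]
slab
tray
(159, 107, 98, 134) [558.  265.2] [331.4 241.6] 2.58 z 0.0027 [[387.0, 378.0], [398.0, 137.0], [729.0, 152.0], [718.0, 393.0]]
[ 15 135 155] [ 19 102 208] [ 17  53 206] [ 18  52 211] [ 25  41 211] [11 48 59]
[[ 0.32025632  0.27321971  0.10782523]
 [ 0.32068707 -0.26436212  0.05858467]]
```

{"fn": "jog_arm", "kwargs": {"plan": [[[0,0,0,0,0,-0.0397],[0,0,0,0,0,-0.0397],[0,0,0,0,0,-0.0397],[0,0,0,0,0,-0.0397],[0,0,0,0,0,-0.0397],[0,0,0,0,0,-0.0397],[0,0,0,0,0,-0.0397],[0,0,0,0,0,-0.0397],[0,0,0,0,0,-0.0397],[0,0,0,0,0,-0.0397]]], "hand": 0.13, "grip_force": 30}}

```text
clock: 0.93
tcp_pos: [0.1731, -0.4687, 0.2528]
tcp_rot: [[-0.036, 0.999, -0.0], [0.999, 0.036, 0.001], [0.001, -0.0, -1.0]]
wrist_force: [0.0, 0.1, -1.2]
grip_width: 0.0743
grasp_force: 0.0
```

{"fn": "jog_arm", "kwargs": {"plan": [[[0.47,1,0.25,0,0,0],[0.47,1,0.25,0,0,0],[0.47,1,0.25,0,0,0],[0.47,1,0.25,0,0,0],[0.47,1,0.25,0,0,0],[0.47,1,0.25,0,0,0],[0.47,1,0.25,0,0,0],[0.47,1,0.25,0,0,0],[0.47,1,0.25,0,0,0],[0.47,1,0.25,0,0,0]]]}}

```text
clock: 1.77
tcp_pos: [0.371, -0.3682, 0.2026]
tcp_rot: [[-0.03, 1.0, -0.001], [1.0, 0.03, 0.001], [0.001, -0.001, -1.0]]
wrist_force: [-0.3, -0.5, 0.3]
grip_width: 0.0742
grasp_force: 0.0
```

{"fn": "jog_arm", "kwargs": {"plan": [[[0.47,1,0.25,0,0,0],[0.47,1,0.25,0,0,0],[0.47,1,0.25,0,0,0],[0.47,1,0.25,0,0,0],[0.47,1,0.25,0,0,0],[0.47,1,0.25,0,0,0],[0.47,1,0.25,0,0,0],[0.47,1,0.25,0,0,0],[0.47,1,0.25,0,0,0],[0,1,0.25,0,0,0]]]}}

```text
clock: 2.6
tcp_pos: [0.5682, -0.2763, 0.1524]
tcp_rot: [[-0.032, 0.999, -0.002], [0.999, 0.032, 0.002], [0.002, -0.002, -1.0]]
wrist_force: [0.0, -0.2, 0.3]
grip_width: 0.0744
grasp_force: 0.0
```

```bash
cat >> h.py <<'E'
def rects(n,p,m,z,T,mn,mx=1e9):
    cs,_=cv2.findContours(cv2.morphologyEx(m.astype(np.uint8),cv2.MORPH_OPEN,np.ones((3,3))),0,cv2.CHAIN_APPROX_NONE)
    for c in cs:
        if not mn<cv2.contourArea(c)<mx: continue
        P=plane(n,c.reshape(-1,2),z,T)
        r=cv2.minAreaRect((P[:,:2]*1000).astype(np.float32))
        print(cv2.boundingRect(c),np.round(r[0],1),np.round(r[1],1),round(r[2],2),np.round(cv2.boxPoints(r)).tolist())
E
python3 - <<'E'
from h import *
p=cv2.imread('pics/top0.png'); T=pose('top'); hsv=cv2.cvtColor(p,cv2.COLOR_BGR2HSV)
m=hsv[:,:,2]<75; m[:,:255]=0;m[:,370:]=0;m[:100]=0;m[235:]=0
m=cv2.morphologyEx(m.astype(np.uint8),cv2.MORPH_CLOSE,np.ones((3,3)))
print('slab');rects('top',p,m,.02,T,3000)
T=pose('wrist'); p,d=bot.get_image('wrist'); cv2.imwrite('pics/w1.png',p[:,:,::-1])
hsv=cv2.cvtColor(p,cv2.COLOR_RGB2HSV)
print('w tile');rects('wrist',p,(hsv[:,:,1]<70)&(hsv[:,:,2]>150),.029,T,5000)
E
```

```text
slab
(257, 105, 108, 125) [571.7   5.6] [307.9 258.8] 2.49 [[412.0, 128.0], [423.0, -130.0], [731.0, -117.0], [720.0, 142.0]]
w tile
(308, 59, 92, 238) [ 592.9 -266.1] [ 67.3 200. ] 1.64 [[556.0, -167.0], [562.0, -367.0], [629.0, -365.0], [624.0, -165.0]]
```

View pics/w1.png

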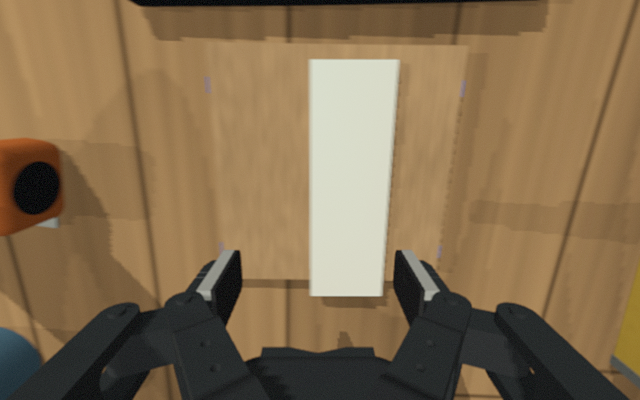

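The wrist view shows the pack tile at (355,178), well aligned with the fingers, which sit at (222,275) and (415,275). The measured tile size of 67×200 mm fits.

{"fn": "jog_arm", "kwargs": {"plan": [[[0.16,0.41,0.85,0,0,0],[0.16,0.41,0.85,0,0,0],[0.16,0.41,0.85,0,0,0],[0,0,0.85,0,0,0],[0,0,0.85,0,0,0],[0,0,0.85,0,0,0],[0,0,0.1,0,0,0],[0,0,0.1,0,0,0],[0,0,0.1,0,0,0]]]}}

```text
clock: 3.4
tcp_pos: [0.5922, -0.2683, 0.0457]
tcp_rot: [[-0.03, 1.0, 0.0], [1.0, 0.03, -0.0], [-0.0, 0.0, -1.0]]
wrist_force: [0.3, -0.3, 0.3]
grip_width: 0.0745
grasp_force: 0.0
```

{"fn": "jog_arm", "kwargs": {"plan": [[[0,0,0.05,0,0,0],[0,0,0.05,0,0,0],[0,0,0.05,0,0,0]]]}}

```text
clock: 3.65
tcp_pos: [0.5926, -0.2684, 0.0434]
tcp_rot: [[-0.03, 1.0, 0.002], [1.0, 0.03, -0.001], [-0.001, 0.002, -1.0]]
wrist_force: [0.6, 0.6, 0.5]
grip_width: 0.0739
grasp_force: 0.0
```

{"fn": "jog_arm", "kwargs": {"plan": [[[0.1,0,0.05,0,0,0],[0,0,0.05,0,0,0],[0,0,0.05,0,0,0],[0,0,0.05,0,0,0]]]}}

```text
clock: 3.98
tcp_pos: [0.5919, -0.266, 0.0384]
tcp_rot: [[-0.03, 1.0, 0.0], [1.0, 0.03, -0.0], [-0.0, 0.0, -1.0]]
wrist_force: [0.5, 0.1, -0.2]
grip_width: 0.0741
grasp_force: 0.0
```

```bash
python3 - <<'E'
from h import *
T=pose('wrist'); print(bot.get_obs()['tcp_pos'],bot.get_obs()['wrist_force'])
p,d=bot.get_image('wrist'); q=p.copy(); cv2.imwrite('pics/w2.png',p[:,:,::-1])
E
```

```text
[ 0.59193621 -0.26603095  0.03835495] [ 0.50632293  0.14204238 -0.15667379]
```

View pics/w2.png

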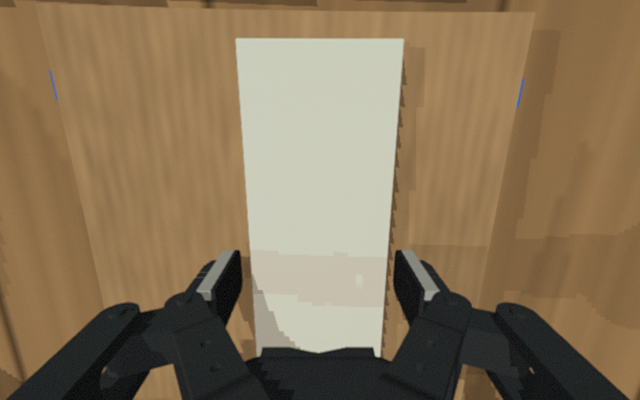

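The fingers now straddle the tile, whose edges are at columns 248 and 390, with the fingers at 240 and 397. The tips have not touched the card yet, so I keep feeling downward.

{"fn": "jog_arm", "kwargs": {"plan": [[[0,0,0.05,0,0,0],[0,0,0.05,0,0,0],[0,0,0.05,0,0,0]]]}}

```text
clock: 4.28
tcp_pos: [0.5919, -0.2661, 0.0352]
tcp_rot: [[-0.03, 1.0, 0.0], [1.0, 0.03, 0.0], [0.0, 0.0, -1.0]]
wrist_force: [0.2, 0.1, -1.6]
grip_width: 0.0741
grasp_force: 0.0
```

{"fn": "jog_arm", "kwargs": {"plan": [[[0,0,0.05,0,0,0],[0,0,0.05,0,0,0]]]}}

```text
clock: 4.45
tcp_pos: [0.5919, -0.2661, 0.0331]
tcp_rot: [[-0.03, 1.0, -0.0], [1.0, 0.03, 0.0], [0.0, -0.0, -1.0]]
wrist_force: [0.6, -0.0, -0.2]
grip_width: 0.0742
grasp_force: 0.0
```

{"fn": "jog_arm", "kwargs": {"plan": [[[0,0,0.05,0,0,0],[0,0,0,0,0,0]]]}}

```text
clock: 4.62
tcp_pos: [0.5919, -0.2661, 0.0331]
tcp_rot: [[-0.03, 1.0, 0.0], [1.0, 0.03, -0.0], [-0.0, 0.0, -1.0]]
wrist_force: [-1.3, 0.4, 4.6]
grip_width: 0.0742
grasp_force: 2.1
```

{"fn": "jog_arm", "kwargs": {"plan": [[[0,0,0.05,0,0,0],[0,0,0,0,0,0]]]}}

```text
clock: 4.78
tcp_pos: [0.5919, -0.2661, 0.033]
tcp_rot: [[-0.03, 1.0, 0.001], [1.0, 0.03, -0.0], [-0.0, 0.001, -1.0]]
wrist_force: [-3.5, 1.0, 9.4]
grip_width: 0.0739
grasp_force: 4.6
```

{"fn": "jog_arm", "kwargs": {"plan": [[[0,0,-0.16,0,0,0],[0,0,-0.16,0,0,0]]]}}

```text
clock: 4.95
tcp_pos: [0.5918, -0.2661, 0.0378]
tcp_rot: [[-0.03, 1.0, -0.0], [1.0, 0.03, 0.0], [0.0, -0.0, -1.0]]
wrist_force: [-0.8, 0.3, -0.7]
grip_width: 0.0744
grasp_force: 0.0
```

{"fn": "jog_arm", "kwargs": {"plan": [[[0,0,0,0,0,0],[0,0,0,0,0,0],[0,0,0,0,0,0],[0,0,0,0,0,0]]], "hand": 0.4, "grip_force": 40}}

```text
clock: 5.28
tcp_pos: [0.5926, -0.2663, 0.0388]
tcp_rot: [[-0.03, 1.0, 0.002], [1.0, 0.03, -0.001], [-0.001, 0.002, -1.0]]
wrist_force: [-0.7, -0.0, 5.4]
grip_width: 0.0638
grasp_force: 45.1
```

{"fn": "jog_arm", "kwargs": {"plan": [[[0,0,-0.2,0,0,0],[0,0,-0.5,0,0,0],[0,0,-0.8,0,0,0],[0,0,-0.8,0,0,0],[0,0,-0.5,0,0,0],[0,0,0,0,0,0]]]}}

```text
clock: 5.78
tcp_pos: [0.5935, -0.2668, 0.0966]
tcp_rot: [[-0.03, 1.0, 0.004], [1.0, 0.03, -0.002], [-0.002, 0.004, -1.0]]
wrist_force: [0.5, 0.3, -1.7]
grip_width: 0.0635
grasp_force: 44.9
```

{"fn": "jog_arm", "kwargs": {"plan": [[[0.5,0.15,0,0,0,0],[0.95,0.32,0,0,0,0],[0.95,0.32,0,0,0,0],[0.95,0.32,0,0,0,0],[0.95,0.32,0,0,0,0],[0.95,0.32,0,0,0,0],[0.95,0.32,0,0,0,0],[0.95,0.32,0,0,0,0],[0.95,0.32,0,0,0,0],[0.95,0.32,0,0,0,0]]]}}

```text
clock: 6.62
tcp_pos: [0.646, -0.0813, 0.0918]
tcp_rot: [[-0.031, 1.0, -0.003], [1.0, 0.031, 0.001], [0.001, -0.003, -1.0]]
wrist_force: [0.5, -0.2, -2.8]
grip_width: 0.0631
grasp_force: 44.9
```

{"fn": "jog_arm", "kwargs": {"plan": [[[0.95,0.3,0,0,0,0],[0.95,0.3,0,0,0,0],[0.95,0.3,0,0,0,0],[0.95,0.3,0,0,0,-0.0044],[0.5,0.15,0,0,0,0],[0,0,0,0,0,0],[0,0,0,0,0,0]]]}}

```text
clock: 7.2
tcp_pos: [0.6705, 0.004, 0.0926]
tcp_rot: [[-0.045, 0.999, -0.002], [0.999, 0.045, -0.001], [-0.001, -0.002, -1.0]]
wrist_force: [-0.3, -0.6, -2.5]
grip_width: 0.0638
grasp_force: 44.9
```

```bash
python3 - <<'E'
from h import *
T=pose('wrist'); p,d=bot.get_image('wrist'); cv2.imwrite('pics/w3.png',p[:,:,::-1])
hsv=cv2.cvtColor(p,cv2.COLOR_RGB2HSV); m=((hsv[:,:,1]<70)&(hsv[:,:,2]>150)).astype(np.uint8)
m=cv2.morphologyEx(m,cv2.MORPH_OPEN,np.ones((3,3)))
n,l,s,c=cv2.connectedComponentsWithStats(m)
for i in range(1,n):
    if s[i,4]<3000: continue
    vv,uu=np.nonzero(cv2.erode((l==i).astype(np.uint8),np.ones((7,7)))); P=dep('wrist',np.c_[uu,vv],d,T)
    A=np.c_[P[:,:2]-P[:,:2].mean(0),np.ones(len(P))]; k=np.linalg.lstsq(A,P[:,2],rcond=None)[0]
    print(s[i],k, P[:,:2].min(0),P[:,:2].max(0)); rects('wrist',p,l==i,k[2],T,2000)
E
```

```text
[    0    27    71   312 13998] [ 0.66507969 -0.09030874  0.02998729] [ 0.44829949 -0.08628065] [0.66621783 0.10941344]
(0, 27, 71, 312) [494.6   8.4] [203.9  46.6] 76.89 [[449.0, -86.0], [494.0, -96.0], [540.0, 102.0], [495.0, 113.0]]
[  234    37   168   320 45211] [-0.00407989  0.00953676  0.08328622] [ 0.63373182 -0.04173257] [0.70183406 0.10454545]
(234, 37, 168, 320) [668.   29.3] [ 64.5 149.9] 2.47 [[633.0, 103.0], [639.0, -47.0], [703.0, -44.0], [697.0, 106.0]]
[   83    71   136   235 23940] [0.15892632 0.00615335 0.03036856] [ 0.53611039 -0.0546303 ] [0.66621783 0.0919925 ]
(83, 71, 136, 235) [570.1  17.8] [ 66.5 150.2] 1.26 [[535.0, 92.0], [539.0, -58.0], [605.0, -57.0], [602.0, 94.0]]
```

View pics/w3.png

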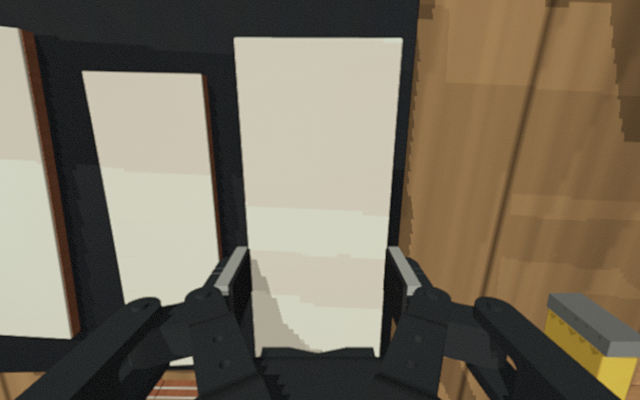

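The tile is held level between the fingers at columns 240–400. It has dark slab all round it and about 30 mm of clearance to the middle tile. I lower it now.

{"fn": "jog_arm", "kwargs": {"plan": [[[0.1,0.1,0.5,0,0,0],[0.1,0,0.7,0,0,0],[0,0,0.7,0,0,0],[0,0,0.4,0,0,0],[0,0,0.1,0,0,0],[0,0,0.05,0,0,0],[0,0,0.05,0,0,0],[0,0,0,0,0,0]]]}}

```text
clock: 7.92
tcp_pos: [0.6737, 0.0072, 0.0444]
tcp_rot: [[-0.044, 0.999, 0.001], [0.999, 0.044, -0.0], [-0.0, 0.001, -1.0]]
wrist_force: [-1.4, 0.2, -3.7]
grip_width: 0.0637
grasp_force: 44.9
```

{"fn": "jog_arm", "kwargs": {"plan": [[[0,0,0.05,0,0,0],[0,0,0.05,0,0,0],[0,0,0,0,0,0]]]}}

```text
clock: 8.17
tcp_pos: [0.6733, 0.0076, 0.042]
tcp_rot: [[-0.044, 0.999, 0.001], [0.999, 0.044, 0.0], [-0.0, 0.001, -1.0]]
wrist_force: [0.2, 0.8, -2.7]
grip_width: 0.0634
grasp_force: 44.9
```

{"fn": "jog_arm", "kwargs": {"plan": [[[0,0,0.05,0,0,0],[0,0,0.05,0,0,0],[0,0,0,0,0,0]]]}}

```text
clock: 8.42
tcp_pos: [0.6729, 0.0076, 0.0395]
tcp_rot: [[-0.044, 0.999, -0.0], [0.999, 0.044, 0.0], [0.0, -0.0, -1.0]]
wrist_force: [0.1, 0.2, -2.8]
grip_width: 0.0636
grasp_force: 44.9
```

{"fn": "jog_arm", "kwargs": {"plan": [[[0,0,0.05,0,0,0],[0,0,0,0,0,0]]]}}

```text
clock: 8.58
tcp_pos: [0.6731, 0.0076, 0.0389]
tcp_rot: [[-0.044, 0.999, 0.0], [0.999, 0.044, 0.0], [0.0, 0.0, -1.0]]
wrist_force: [-0.6, 0.6, -1.4]
grip_width: 0.0635
grasp_force: 45.0
```

{"fn": "jog_arm", "kwargs": {"plan": [[[0,0,0.05,0,0,0],[0,0,0,0,0,0]]]}}

```text
clock: 8.75
tcp_pos: [0.6731, 0.0076, 0.0388]
tcp_rot: [[-0.044, 0.999, 0.001], [0.999, 0.044, 0.0], [0.0, 0.001, -1.0]]
wrist_force: [-3.7, -0.6, 3.8]
grip_width: 0.0635
grasp_force: 45.6
```

{"fn": "jog_arm", "kwargs": {"plan": [[[0,0,-0.03,0,0,0],[0,0,0,0,0,0],[0,0,0,0,0,0],[0,0,0,0,0,0]]], "hand": 0.13}}

```text
clock: 9.08
tcp_pos: [0.6733, 0.0075, 0.0383]
tcp_rot: [[-0.044, 0.999, 0.001], [0.999, 0.044, 0.0], [-0.0, 0.001, -1.0]]
wrist_force: [0.9, -0.6, 0.7]
grip_width: 0.0745
grasp_force: 0.0
```

{"fn": "jog_arm", "kwargs": {"plan": [[[0,0,-0.3,0,0,0],[0,0,-0.8,0,0,0],[0,0,-0.9,0,0,0],[0,0,-0.9,0,0,0],[0,0,-0.4,0,0,0],[0,0,0,0,0,0]]]}}

```text
clock: 9.58
tcp_pos: [0.675, 0.0076, 0.1075]
tcp_rot: [[-0.044, 0.999, 0.006], [0.999, 0.044, 0.0], [-0.0, 0.006, -1.0]]
wrist_force: [0.6, 0.1, 0.2]
grip_width: 0.0742
grasp_force: 0.0
```

```bash
python3 - <<'E'
from h import *
for n in('top','scene'):
    p,d=bot.get_image(n); cv2.imwrite(f'pics/{n}1.png',p[:,:,::-1])
T=pose('wrist'); p,d=bot.get_image('wrist'); cv2.imwrite('pics/w4.png',p[:,:,::-1])
hsv=cv2.cvtColor(p,cv2.COLOR_RGB2HSV); rects('wrist',p,(hsv[:,:,1]<70)&(hsv[:,:,2]>150),.029,T,5000)
p=cv2.imread('pics/top1.png');T=pose('top');hsv=cv2.cvtColor(p,cv2.COLOR_BGR2HSV);m=(hsv[:,:,1]<60)&(hsv[:,:,2]>150);m[:,:255]=0;m[:,465:]=0;m[:95]=0;m[245:]=0
rects('top',p,m,.029,T,500)
E
```

```text
(93, 80, 128, 232) [569.7  12.5] [ 67.4 161.5] 1.26 [[534.0, 92.0], [538.0, -69.0], [605.0, -68.0], [602.0, 94.0]]
(263, 63, 110, 280) [671.6   7.9] [ 65.  199.5] 2.42 [[635.0, 106.0], [643.0, -93.0], [708.0, -90.0], [700.0, 109.0]]
(0, 37, 80, 295) [472.3  12.4] [200.2  57. ] 87.12 [[439.0, -86.0], [496.0, -89.0], [506.0, 111.0], [449.0, 114.0]]
(255, 95, 95, 150) [565.   25.5] [228.9 376.2] 89.67 [[376.0, -88.0], [752.0, -90.0], [754.0, 139.0], [378.0, 141.0]]
```

```bash
cat >> h.py <<'E'
TL={'A':(.4695,.0135,-2.85),'B':(.571,-.0067,1.8),'C':(.6716,.0079,2.4)}
def fit(n,d,T,names='ABC'):
    vv,uu=np.mgrid[0:400,0:640]; P=dep(n,np.c_[uu.ravel(),vv.ravel()],d,T); P=P[(P[:,2]>.02)&(P[:,2]<.04)]
    for k in names:
        x,y,a=TL[k]; a=np.radians(a); q=P[:,:2]-[x,y]
        l=np.c_[q@[np.cos(a),np.sin(a)],q@[-np.sin(a),np.cos(a)]]
        s=(abs(l[:,0])<.028)&(abs(l[:,1])<.095); l=l[s];z=P[s,2]
        if len(z)<500: continue
        M=np.c_[np.ones(len(z)),l,l[:,0]*l[:,1]]; c=np.linalg.lstsq(M,z,rcond=None)[0]; r=z-M@c
        g=abs(r)<.003; c=np.linalg.lstsq(M[g],z[g],rcond=None)[0]
        print(n,k,len(z),'z mm %.2f slopes %.4f %.4f twist(mm at corner) %.2f'%(c[0]*1e3,c[1],c[2],c[3]*.0325*.1*1e3),'y',l[:,1].min().round(3),l[:,1].max().round(3),'sd',(r[g].std()*1e3).round(2))
E
python3 - <<'E'
from h import *
T=pose('wrist'); p,d=bot.get_image('wrist'); fit('wrist',d,T)
p,d=bot.get_image('scene'); fit('scene',d,pose('scene'))
E
```

```text
wrist A 14593 z mm 29.11 slopes 0.0017 -0.0009 twist(mm at corner) 0.05 y -0.095 0.095 sd 0.62
wrist B 17389 z mm 30.09 slopes -0.0270 -0.0101 twist(mm at corner) 0.91 y -0.059 0.095 sd 0.63
wrist C 22178 z mm 29.10 slopes -0.0001 -0.0004 twist(mm at corner) 0.03 y -0.095 0.095 sd 0.63
scene A 1290 z mm 28.50 slopes -0.0024 0.0005 twist(mm at corner) -0.08 y -0.095 0.095 sd 1.24
scene B 1332 z mm 29.49 slopes -0.0290 -0.0097 twist(mm at corner) 1.07 y -0.095 0.095 sd 1.29
scene C 1499 z mm 28.45 slopes 0.0008 -0.0002 twist(mm at corner) 0.03 y -0.095 0.095 sd 1.24
```

The wrist and scene depth both suggest tile B, the middle one, is twisted with its near-right (-x,-y) corner raised. I'll check that by pressing, starting with a corner of the tile I just placed.

{"fn": "jog_arm", "kwargs": {"plan": [[[-0.84,-0.21,0,0,0,0],[-0.84,-0.21,0,0,0,0],[-0.84,-0.21,0,0,0,0],[-0.84,-0.21,0.4,0,0,0],[-0.84,-0.21,0.4,0,0,0],[0,0,0.4,0,0,0],[0,0,0.4,0,0,0],[0,0,0.4,0,0,0],[0,0,0.4,0,0,0],[0,0,0,0,0,0]]], "hand": 1}}

```text
clock: 10.67
tcp_pos: [0.6544, -0.076, 0.0536]
tcp_rot: [[-0.045, 0.999, -0.004], [0.999, 0.045, 0.001], [0.001, -0.004, -1.0]]
wrist_force: [-0.2, 0.0, -0.6]
grip_width: -0.0001
grasp_force: 0.0
```

{"fn": "jog_arm", "kwargs": {"plan": [[[0,0,0,0,0,0],[0,0,0,0,0,0]]]}}

```text
clock: 10.83
tcp_pos: [0.6561, -0.0766, 0.0565]
tcp_rot: [[-0.045, 0.999, 0.0], [0.999, 0.045, 0.0], [-0.0, 0.0, -1.0]]
wrist_force: [0.4, -0.7, 0.0]
grip_width: -0.0001
grasp_force: 0.0
```

{"fn": "jog_arm", "kwargs": {"plan": [[[0,0,0.1,0,0,0],[0,0,0.1,0,0,0],[0,0,0,0,0,0]]]}}

```text
clock: 11.08
tcp_pos: [0.6558, -0.0772, 0.0523]
tcp_rot: [[-0.044, 0.999, 0.0], [0.999, 0.044, -0.0], [-0.0, 0.0, -1.0]]
wrist_force: [-0.3, 0.3, -0.5]
grip_width: -0.0002
grasp_force: 0.0
```

{"fn": "jog_arm", "kwargs": {"plan": [[[0,0,0.05,0,0,0],[0,0,0,0,0,0]]]}}

```text
clock: 11.25
tcp_pos: [0.6557, -0.0773, 0.0513]
tcp_rot: [[-0.044, 0.999, -0.0], [0.999, 0.044, 0.0], [0.0, -0.0, -1.0]]
wrist_force: [-0.1, 0.3, -0.9]
grip_width: 0.0005
grasp_force: 0.0
```

{"fn": "jog_arm", "kwargs": {"plan": [[[0,0,0.03,0,0,0],[0,0,0,0,0,0]]]}}

```text
clock: 11.42
tcp_pos: [0.6558, -0.0773, 0.0512]
tcp_rot: [[-0.044, 0.999, 0.0], [0.999, 0.044, -0.0], [-0.0, 0.0, -1.0]]
wrist_force: [-1.1, -0.3, 1.7]
grip_width: -0.0
grasp_force: 1.2
```

{"fn": "jog_arm", "kwargs": {"plan": [[[0,0,-0.6,0,0,0],[-0.09,-0.8,0,0,0,0],[-0.09,-0.9,0,0,0,0],[-0.09,-0.9,0,0,0,0],[-0.09,-0.9,0,0,0,0],[-0.09,-0.9,0,0,0,0],[-0.08,-0.6,0,0,0,0],[0,0,0,0,0,0],[0,0,0.3,0,0,0],[0,0,0,0,0,0]]]}}

```text
clock: 12.25
tcp_pos: [0.5572, -0.0923, 0.0565]
tcp_rot: [[-0.044, 0.999, 0.001], [0.999, 0.044, -0.0], [-0.0, 0.001, -1.0]]
wrist_force: [-0.4, -0.3, -0.8]
grip_width: -0.0001
grasp_force: 0.0
```

{"fn": "jog_arm", "kwargs": {"plan": [[[0,0,0.05,0,0,0],[0,0,0,0,0,0]]]}}

```text
clock: 12.42
tcp_pos: [0.5571, -0.0921, 0.0554]
tcp_rot: [[-0.044, 0.999, 0.0], [0.999, 0.044, 0.0], [0.0, 0.0, -1.0]]
wrist_force: [-0.2, 0.2, -1.0]
grip_width: 0.0001
grasp_force: 0.0
```

{"fn": "jog_arm", "kwargs": {"plan": [[[0,0,0.05,0,0,0],[0,0,0,0,0,0]]]}}

```text
clock: 12.58
tcp_pos: [0.5566, -0.0922, 0.0544]
tcp_rot: [[-0.044, 0.999, -0.0], [0.999, 0.044, 0.0], [0.0, -0.0, -1.0]]
wrist_force: [0.4, -0.3, 0.4]
grip_width: 0.0002
grasp_force: 0.0
```

{"fn": "jog_arm", "kwargs": {"plan": [[[0,0,0.05,0,0,0],[0,0,0,0,0,0]]]}}

```text
clock: 12.75
tcp_pos: [0.5565, -0.0922, 0.0535]
tcp_rot: [[-0.044, 0.999, -0.0], [0.999, 0.044, 0.0], [0.0, -0.0, -1.0]]
wrist_force: [-0.0, -0.7, -0.1]
grip_width: -0.0002
grasp_force: 0.1
```

{"fn": "jog_arm", "kwargs": {"plan": [[[0,0,0.05,0,0,0],[0,0,0,0,0,0]]]}}

```text
clock: 12.92
tcp_pos: [0.5564, -0.0923, 0.0526]
tcp_rot: [[-0.044, 0.999, -0.0], [0.999, 0.044, -0.0], [-0.0, -0.0, -1.0]]
wrist_force: [-0.9, -0.2, 0.6]
grip_width: 0.0001
grasp_force: 0.1
```

{"fn": "jog_arm", "kwargs": {"plan": [[[0,0,0.05,0,0,0],[0,0,0,0,0,0]]]}}

```text
clock: 13.08
tcp_pos: [0.5563, -0.0923, 0.0516]
tcp_rot: [[-0.044, 0.999, -0.0], [0.999, 0.044, -0.0], [-0.0, -0.0, -1.0]]
wrist_force: [-0.5, -0.8, -0.1]
grip_width: -0.0
grasp_force: 0.2
```

```bash
python3 - <<'E'
from h import *
T=pose('wrist'); p,d=bot.get_image('wrist'); cv2.imwrite('pics/w5.png',p[:,:,::-1]); fit('wrist',d,T)
E
```

```text
wrist A 29407 z mm 29.05 slopes -0.0009 -0.0008 twist(mm at corner) -0.03 y -0.095 0.009 sd 0.65
wrist B 32445 z mm 30.00 slopes 0.0209 0.0065 twist(mm at corner) 1.10 y -0.095 0.032 sd 0.66
wrist C 28846 z mm 28.97 slopes -0.0022 -0.0007 twist(mm at corner) -0.09 y -0.095 0.021 sd 0.64
```

Pressing B's near-right corner flipped its tilt from -0.027 to +0.021 at almost no force, so B rocks. I press it fully, release, and also check a corner of A.

{"fn": "jog_arm", "kwargs": {"plan": [[[0,0,0.05,0,0,0],[0,0,0,0,0,0]]]}}

```text
clock: 13.3
tcp_pos: [0.5564, -0.0923, 0.0512]
tcp_rot: [[-0.044, 0.999, 0.0], [0.999, 0.044, -0.0], [-0.0, 0.0, -1.0]]
wrist_force: [-0.8, 0.0, 3.9]
grip_width: -0.0003
grasp_force: 1.9
```

{"fn": "jog_arm", "kwargs": {"plan": [[[0,0,-0.2,0,0,0],[0,0,-0.4,0,0,0],[0.22,-0.8,0,0,0,0],[0.22,-0.9,0,0,0,0],[0.22,-0.9,0,0,0,0],[0.22,-0.9,0,0,0,0],[0.22,-0.9,0,0,0,0],[0.22,-0.97,0,0,0,0],[0,0,0,0,0,0],[0,0,0.4,0,0,0]]]}}

```text
clock: 14.13
tcp_pos: [0.4487, -0.0707, 0.0562]
tcp_rot: [[-0.044, 0.999, 0.003], [0.999, 0.044, -0.0], [-0.001, 0.003, -1.0]]
wrist_force: [1.3, 0.5, 0.0]
grip_width: 0.0001
grasp_force: 0.0
```

{"fn": "jog_arm", "kwargs": {"plan": [[[0,0,0.05,0,0,0],[0,0,0,0,0,0]]]}}

```text
clock: 14.3
tcp_pos: [0.4487, -0.0708, 0.0534]
tcp_rot: [[-0.044, 0.999, 0.0], [0.999, 0.044, -0.0], [-0.0, 0.0, -1.0]]
wrist_force: [0.4, 0.4, -0.0]
grip_width: -0.0001
grasp_force: 0.0
```

{"fn": "jog_arm", "kwargs": {"plan": [[[0,0,0.05,0,0,0],[0,0,0,0,0,0]]]}}

```text
clock: 14.47
tcp_pos: [0.4485, -0.0707, 0.0525]
tcp_rot: [[-0.044, 0.999, 0.0], [0.999, 0.044, 0.0], [0.0, 0.0, -1.0]]
wrist_force: [-0.1, 0.3, 0.2]
grip_width: -0.0
grasp_force: 0.0
```

{"fn": "jog_arm", "kwargs": {"plan": [[[0,0,0.05,0,0,0],[0,0,0,0,0,0]]]}}

```text
clock: 14.63
tcp_pos: [0.4481, -0.0707, 0.0515]
tcp_rot: [[-0.044, 0.999, -0.0], [0.999, 0.044, 0.0], [0.0, -0.0, -1.0]]
wrist_force: [0.4, 0.1, -0.3]
grip_width: -0.0001
grasp_force: 0.0
```

{"fn": "jog_arm", "kwargs": {"plan": [[[0,0,0.05,0,0,0],[0,0,0,0,0,0]]]}}

```text
clock: 14.8
tcp_pos: [0.4482, -0.0707, 0.0511]
tcp_rot: [[-0.044, 0.999, 0.001], [0.999, 0.044, -0.0], [-0.0, 0.001, -1.0]]
wrist_force: [-0.6, 1.1, 3.5]
grip_width: -0.0001
grasp_force: 1.7
```

{"fn": "jog_arm", "kwargs": {"plan": [[[0,0,-0.6,0,0,0],[0,0,-0.6,0,0,0],[0,0,0,0,0,0]]]}}

```text
clock: 15.05
tcp_pos: [0.4494, -0.0709, 0.0764]
tcp_rot: [[-0.044, 0.999, 0.004], [0.999, 0.044, -0.001], [-0.001, 0.004, -1.0]]
wrist_force: [1.4, 0.5, 0.2]
grip_width: 0.0002
grasp_force: 0.0
```

```bash
python3 - <<'E'
from h import *
p,d=bot.get_image('scene'); fit('scene',d,pose('scene')); cv2.imwrite('pics/scene2.png',p[:,:,::-1])
T=pose('wrist'); p,d=bot.get_image('wrist'); fit('wrist',d,T); 
hsv=cv2.cvtColor(p,cv2.COLOR_RGB2HSV); rects('wrist',p,(hsv[:,:,1]<70)&(hsv[:,:,2]>150),.029,T,5000)
E
```

```text
scene A 1290 z mm 28.43 slopes -0.0004 0.0009 twist(mm at corner) -0.07 y -0.095 0.095 sd 1.28
scene B 1421 z mm 29.49 slopes -0.0241 -0.0107 twist(mm at corner) 1.05 y -0.095 0.095 sd 1.3
scene C 1585 z mm 28.40 slopes -0.0042 0.0001 twist(mm at corner) 0.07 y -0.094 0.095 sd 1.28
wrist A 26587 z mm 29.07 slopes 0.0001 -0.0009 twist(mm at corner) 0.05 y -0.095 0.043 sd 0.65
wrist B 30595 z mm 29.98 slopes -0.0290 -0.0098 twist(mm at corner) 1.01 y -0.095 0.064 sd 0.63
(465, 0, 175, 304) [571.2 -26. ] [ 65.4 166.8] 2.22 [[535.0, 56.0], [542.0, -111.0], [607.0, -108.0], [601.0, 59.0]]
(289, 0, 155, 269) [466.4 -15.2] [143.5  65. ] 87.24 [[430.0, -85.0], [495.0, -88.0], [502.0, 55.0], [437.0, 58.0]]
```

C and A give nothing when pressed at full force; B sank about 2.5 mm and then dropped back. B is the reject. I'll grip it across the middle and slide it along the slab to the tray.

{"fn": "jog_arm", "kwargs": {"plan": [[[0.42,0.89,0,0,0,0],[0.42,0.89,0,0,0,0],[0.42,0.89,0,0,0,0],[0.42,0.89,0,0,0,0],[0.42,0.89,0,0,0,0],[0.42,0.89,0,0,0,0],[0.42,0.89,0,0,0,0],[0,0,0,0,0,0],[0,0,0,0,0,0],[0,0,0,0,0,0]]], "hand": 0.13, "grip_force": 40}}

```text
clock: 15.98
tcp_pos: [0.5684, -0.0065, 0.0736]
tcp_rot: [[-0.044, 0.999, -0.003], [0.999, 0.044, -0.0], [-0.0, -0.003, -1.0]]
wrist_force: [-0.9, -0.1, -0.5]
grip_width: 0.0742
grasp_force: 0.0
```

```bash
python3 - <<'E'
from h import *
print(bot.get_obs()['tcp_pos'],bot.get_obs()['grip_width'])
T=pose('wrist'); p,d=bot.get_image('wrist'); cv2.imwrite('pics/w6.png',p[:,:,::-1])
hsv=cv2.cvtColor(p,cv2.COLOR_RGB2HSV); rects('wrist',p,(hsv[:,:,1]<70)&(hsv[:,:,2]>150),.0295,T,5000)
E
```

```text
[ 0.5684032  -0.0065462   0.07356793] 0.0742085533755186
(261, 55, 132, 298) [570.    3.4] [ 65.7 179.1] 1.95 [[534.0, 92.0], [540.0, -87.0], [606.0, -85.0], [600.0, 94.0]]
(437, 29, 171, 283) [670.3  29.3] [ 65.3 157.1] 2.43 [[634.0, 106.0], [641.0, -51.0], [706.0, -48.0], [700.0, 109.0]]
(57, 0, 147, 312) [469.   25.6] [173.6  65. ] 87.27 [[432.0, -60.0], [497.0, -63.0], [506.0, 111.0], [441.0, 114.0]]
```

View pics/w6.png

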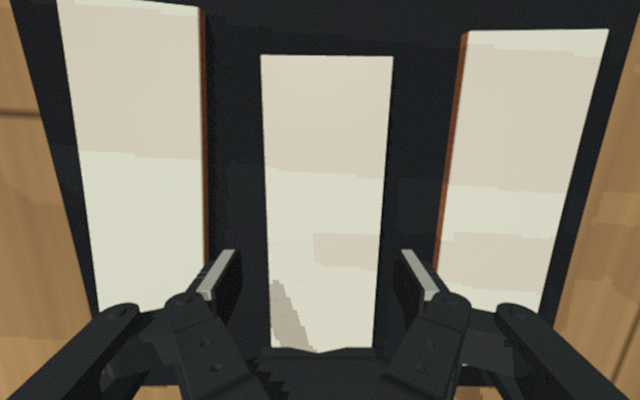

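The middle tile, columns 262–392, is centred between the open fingers, with dark gaps to the tiles on both sides. I descend and grip it.

{"fn": "jog_arm", "kwargs": {"plan": [[[0,0.05,0.4,0,0,0],[0,0,0.5,0,0,0],[0,0,0.5,0,0,0],[0,0,0.2,0,0,0],[0,0,0.1,0,0,0],[0,0,0,0,0,0]]]}}

```text
clock: 16.53
tcp_pos: [0.57, -0.0065, 0.0396]
tcp_rot: [[-0.044, 0.999, -0.002], [0.999, 0.044, 0.0], [0.0, -0.002, -1.0]]
wrist_force: [-0.5, 0.2, -0.5]
grip_width: 0.0743
grasp_force: 0.0
```

{"fn": "jog_arm", "kwargs": {"plan": [[[0,0,0,0,0,0],[0,0,0,0,0,0]]]}}

```text
clock: 16.7
tcp_pos: [0.5711, -0.0064, 0.041]
tcp_rot: [[-0.044, 0.999, 0.001], [0.999, 0.044, 0.0], [-0.0, 0.001, -1.0]]
wrist_force: [0.6, -0.1, 0.8]
grip_width: 0.0742
grasp_force: 0.0
```

{"fn": "jog_arm", "kwargs": {"plan": [[[0,0,0,0,0,0],[0,0,0,0,0,0],[0,0,0,0,0,0],[0,0,0,0,0,0]]], "hand": 0.4}}

```text
clock: 17.03
tcp_pos: [0.5713, -0.0064, 0.0418]
tcp_rot: [[-0.044, 0.999, 0.002], [0.999, 0.044, -0.0], [-0.0, 0.002, -1.0]]
wrist_force: [-1.5, -0.7, 5.5]
grip_width: 0.0632
grasp_force: 43.9
```

{"fn": "jog_arm", "kwargs": {"plan": [[[0.3,0,0,0,0,0],[0.5,0,0,0,0,0],[0.5,0,0,0,0,0],[0.5,0,0,0,0,0]]]}}

```text
clock: 17.37
tcp_pos: [0.5704, 0.0289, 0.0417]
tcp_rot: [[-0.043, 0.999, 0.003], [0.999, 0.043, -0.003], [-0.003, 0.003, -1.0]]
wrist_force: [0.5, -5.2, 5.4]
grip_width: 0.0633
grasp_force: 43.8
```

{"fn": "jog_arm", "kwargs": {"plan": [[[0.6,0,-0.03,0,0,0],[0.7,0,0,0,0,0],[0.7,0,0,0,0,0],[0.7,0,0,0,0,0],[0.7,0,0,0,0,0],[0.7,0,0,0,0,0],[0.7,0,0,0,0,0],[0.7,0,0,0,0,0]]]}}

```text
clock: 18.03
tcp_pos: [0.5642, 0.1409, 0.0415]
tcp_rot: [[-0.044, 0.999, 0.0], [0.999, 0.044, -0.0], [-0.0, 0.0, -1.0]]
wrist_force: [0.6, -3.3, 3.0]
grip_width: 0.0631
grasp_force: 43.8
```

{"fn": "jog_arm", "kwargs": {"plan": [[[0.7,0,0,0,0,0],[0.7,0,0,0,0,0],[0.7,0,0,0,0,0],[0.7,0,0,0,0,0],[0.7,0,0,0,0,0],[0.7,0,0,0,0,0],[0.7,0,0,0,0,0],[0.7,0,0,0,0,0],[0.4,0,0,0,0,0],[0,0,0,0,0,0]]]}}

```text
clock: 18.87
tcp_pos: [0.5588, 0.2618, 0.0411]
tcp_rot: [[-0.047, 0.999, 0.0], [0.999, 0.047, 0.001], [0.001, 0.0, -1.0]]
wrist_force: [0.2, -0.3, -1.3]
grip_width: 0.063
grasp_force: 44.4
```

```bash
python3 - <<'E'
from h import *
p,d=bot.get_image('scene'); cv2.imwrite('pics/scene3.png',cv2.resize(p[150:400,150:520,::-1],None,fx=2,fy=2))
o=bot.get_obs(); print(o['tcp_pos'],o['wrist_force'])
p,d=bot.get_image('top'); T=pose('top'); P=dep('top',np.stack(np.meshgrid(np.arange(150,262),np.arange(100,245)),-1).reshape(-1,2),d,T)
s=(P[:,2]>.009)&(P[:,2]<.025); a=P[s]
for nm,r in(('near slab wall',a[(a[:,1]<.17)&(abs(a[:,0]-.43)<.03)]),('far wall',a[(a[:,1]>.36)&(a[:,0]>.4)&(a[:,0]<.7)])): print(nm,len(r),r.mean(0) if len(r) else '')
E
```

```text
[0.5588212  0.26044757 0.04106899] [ 0.40750687 -0.30825979 -1.21598472]
near slab wall 93 [0.43103001 0.13660352 0.01675386]
far wall 0
```

View pics/scene3.png

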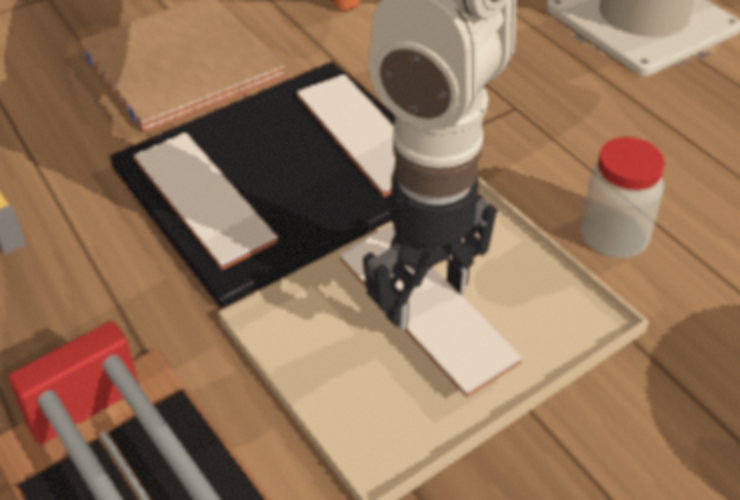

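The scene view shows B held level over the tray, from (350,250) to (500,370) in the crop, with its tail inside the near wall. A and C are undisturbed. I lower B.

{"fn": "jog_arm", "kwargs": {"plan": [[[0.25,0,0.1,0,0,0],[0,0,0.25,0,0,0],[0,0,0.25,0,0,0],[0,0,0.1,0,0,0],[0,0,0,0,0,0],[0,0,0,0,0,0]]]}}

```text
clock: 19.47
tcp_pos: [0.5586, 0.2639, 0.0268]
tcp_rot: [[-0.043, 0.999, -0.001], [0.999, 0.043, -0.0], [-0.0, -0.001, -1.0]]
wrist_force: [-0.1, -0.5, -1.5]
grip_width: 0.0634
grasp_force: 44.4
```

{"fn": "jog_arm", "kwargs": {"plan": [[[0,0,0.05,0,0,0],[0,0,0.05,0,0,0],[0,0,0,0,0,0]]]}}

```text
clock: 19.72
tcp_pos: [0.5589, 0.2643, 0.0253]
tcp_rot: [[-0.044, 0.999, 0.0], [0.999, 0.044, 0.0], [0.0, 0.0, -1.0]]
wrist_force: [-0.1, 0.6, -2.1]
grip_width: 0.0635
grasp_force: 44.4
```

{"fn": "jog_arm", "kwargs": {"plan": [[[0,0,0.05,0,0,0],[0,0,0,0,0,0]]]}}

```text
clock: 19.88
tcp_pos: [0.559, 0.2644, 0.0249]
tcp_rot: [[-0.044, 0.999, 0.001], [0.999, 0.044, 0.0], [0.0, 0.001, -1.0]]
wrist_force: [-0.8, -1.4, 0.4]
grip_width: 0.0634
grasp_force: 44.8
```

{"fn": "jog_arm", "kwargs": {"plan": [[[0,0,0.05,0,0,0],[0,0,0,0,0,0]]]}}

```text
clock: 20.05
tcp_pos: [0.5591, 0.2644, 0.0248]
tcp_rot: [[-0.044, 0.999, 0.001], [0.999, 0.044, 0.0], [0.0, 0.001, -1.0]]
wrist_force: [-2.6, -2.1, 6.0]
grip_width: 0.0634
grasp_force: 45.6
```

{"fn": "jog_arm", "kwargs": {"plan": [[[0,0,-0.04,0,0,0],[0,0,0,0,0,0],[0,0,0,0,0,0],[0,0,0,0,0,0]]], "hand": 0.13}}

```text
clock: 20.38
tcp_pos: [0.559, 0.2645, 0.0241]
tcp_rot: [[-0.044, 0.999, 0.0], [0.999, 0.044, 0.0], [0.0, 0.0, -1.0]]
wrist_force: [-0.5, 0.1, -0.6]
grip_width: 0.0742
grasp_force: 0.0
```

{"fn": "jog_arm", "kwargs": {"plan": [[[0,0,-0.2,0,0,0],[0,0,-0.6,0,0,0],[0,0,-1,0,0,0],[0,0,-1,0,0,0],[0,0,-1,0,0,0],[0,0,-1,0,0,0],[0,0,-1,0,0,0],[0,0,-0.5,0,0,0],[0,0,0,0,0,0],[0,0,0,0,0,0]]]}}

```text
clock: 21.22
tcp_pos: [0.5592, 0.2645, 0.1508]
tcp_rot: [[-0.044, 0.999, 0.001], [0.999, 0.044, 0.001], [0.001, 0.001, -1.0]]
wrist_force: [-0.0, 0.7, -1.1]
grip_width: 0.0743
grasp_force: 0.0
```

```bash
python3 - <<'E'
from h import *
p,d=bot.get_image('scene'); cv2.imwrite('pics/scene4.png',p[:,:,::-1]); fit('scene',d,pose('scene'),'AC')
T=pose('wrist'); o=bot.get_obs(); print(o['clock'],o['tcp_pos'],o['wrist_force'])
p,d=bot.get_image('wrist'); hsv=cv2.cvtColor(p,cv2.COLOR_RGB2HSV); m=(hsv[:,:,1]<70)&(hsv[:,:,2]>150); rects('wrist',p,m,.012,T,5000)
n,l,s,c=cv2.connectedComponentsWithStats(cv2.erode(m.astype(np.uint8),np.ones((7,7))))
for i in range(1,n):
    if s[i,4]>3000:
        vv,uu=np.nonzero(l==i); P=dep('wrist',np.c_[uu,vv],d,T); print(s[i],P.mean(0),np.percentile(P[:,2],[2,50,98]))
p,d=bot.get_image('top'); T=pose('top'); cv2.imwrite('pics/top2.png',p[:,:,::-1]); print(dep('top',[[189,271],[426,267]],d,T))
E
```

```text
scene A 934 z mm 28.45 slopes -0.0019 -0.0000 twist(mm at corner) -0.08 y -0.095 0.095 sd 1.31
scene C 1591 z mm 28.43 slopes -0.0024 0.0006 twist(mm at corner) 0.07 y -0.095 0.095 sd 1.25
21.2667 [0.55844773 0.26420643 0.14951022] [ 0.6060046   0.65191062 -0.40009065]
(278, 74, 84, 225) [557.4 262.9] [ 66.9 203.4] 2.03 [[520.0, 363.0], [528.0, 160.0], [594.0, 162.0], [587.0, 366.0]]
[  281    77    78   219 15208] [0.55703677 0.27501633 0.01411136] [0.01112005 0.01292812 0.01551907]
[[ 0.35716813  0.10840976  0.64152604]
 [ 0.32091405 -0.2633429   0.06207702]]
```

View pics/scene4.png

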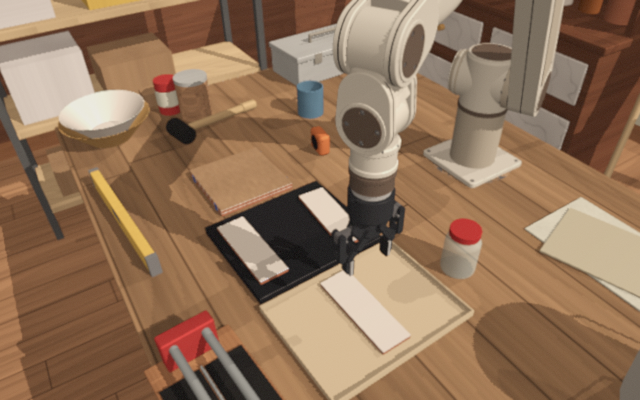

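The rejected tile lies flat in the tray, from (325,280) to (405,345). Both sound tiles are flat on the slab, the jar at (463,248) and the tape at (320,140) have not moved, and the arm is clear.

```bash
python3 -c "
from cell import bot
print(bot.sign_off())"
```

```text
the job is handed in; nothing more can be done
None
```

The job is handed in at about 21 s: the middle tile rocked when I pressed its near-right corner, so I slid it off the slab and set it flat in the reject tray, and the two sound tiles lie flat on the slab (I pressed one corner of each tile; depth images of all three agreed).

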